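# Open the double-latched nozzle case

## Robot

A 6-joint arm with a two-finger parallel gripper is mounted at the origin on the work surface; the furniture and walls round the work are solid. World frame = base frame: x ahead of the robot, y to its left, z up, the work surface at z = 0. Lengths are in mm, angles in rad, forces in N, time in s.
With the tool pointing down it reaches from about 275 to 750 mm from the base axis. Payload 10.2 kg.
Tool frame: the origin (TCP) lies between the finger pads; the fingertips stand 17 mm ahead of it and the grasp point (between the pads) lies 2 mm behind it (tips_ahead is the distance from the TCP to the fingertips, in mm); z points along the fingers, y is the line along which they close (so a half turn about z gives the same grasp; the last joint's range is limited). The gripper opens to 85 mm and grips with 20 to 120 N. Pads are 22 mm wide; open, the fingers measure 114 mm over their backs; the gripper's body (76 mm by 85 mm) begins 54 mm behind the grasp point. The pads swing forward as they close: fully open they stand 13 mm farther back than shut.
Start: joints at [-1.456, 0.313, 1.498, -0, 1.331, -0.223], TCP at [173.979, -495.341, 248.294] pointing down, gripper open.
Joint ranges: [-2.94, 2.94], [-0.97, 2.17], [0.19, 2.56], [-1.23, 4.37], [0.02, 3.11], [-2.88, 2.88]. Speed limits (rad/s): [2.39, 2.39, 3.01, 3.14, 3.14, 3.14].

## Interface

Orientations are given as a unit quaternion [w, x, y, z].
In Python, from rig import sense, capture, finish_job, boxes_of, tips_ahead gives the robot as it stands.
- The arm moves only by the tool drive_tool, never from a script. Its argument "commands" is text: rows parted by semicolons, each of 7 numbers parted by spaces: the shift along the world's x, y, z in units of 0.1 m (1.0 is 0.1 m), then the turn, a rotation vector about the world's x, y, z in units of pi/4 rad (1.0 is pi/4 rad), then the opening in per cent of the stroke, from 0 (shut) to 100 (fully open). A call has 1 to 20 rows; each row shifts and turns the commanded pose from where the row before left it; what a row does not reach is not made up. A row lasts 1/12 s, in which the tool goes at most 41.7 mm and 7.16 degrees, less where a joint would pass 70% of its speed; a pose out of reach is approached as far as the arm can. A call with a number of a shift or a turn outside -1 to 1 is refused whole. A call with a gripper value outside its range is refused whole. The fingers move at their own pace and stop on an object; "force" is the grip in N (left out, the last holds). Time passes only in rows, so rows that do not move let the fingers close. It gives the time, the measured TCP pose, the force, the opening and the grip force at its end, in the units of the state.
- sense(): the state, without advancing time (a new reading comes with each control period).
- capture(name): name is "scene" or "top" or "wrist"; returns a dict with "pixels" (420x560x3 uint8, blue, green, red), "fov_y" (degrees; the focal length in pixels is half the picture's height over the tangent of half this angle, whatever the lens; pixels are square), "cx", "cy" (the principal point, pixels), "position" and "attitude" of the camera in the world; the wrist camera has in their place "tool_from_camera" (4x4, takes a point from camera to tool coordinates, whose origin is the TCP and whose axes are the flange's). Camera axes: x right, y down, z forward; pixel columns grow to the right and rows downward; lengths in mm; the calibration is good to about 2 mm. A picture is of the moment at which its call begins: read the wrist's pose just before it. There is no depth.
- finish_job(): hands the job in; it is judged then, once.
Trained networks look in a picture, given as the dict that the camera call returned (one of the last four; its "shot" number tells which), for a name from the list of things; names that differ only in an ending like _2 or _b are one class to them, and where a whole thing is asked for, a point or a joint stands for the part that bears it (a point fixed in the world has none). Each returns a list of dicts, best first, with "confidence" (0 to 1); they miss things now and then, are a little off and sometimes report something else, mostly with a low value. They report only what shows in the picture. A call takes as long as a camera call.
- boxes_of(picture, name): "position" ([column, row] in pixels, amid what is visible of it).
The state is a dict: "time_s": time; "joints": joint angles; "dq": joint speeds; "tau": joint torques, N m; "eef_pos": TCP position; "ee_rot": TCP orientation; "force": force on the tool from outside, world axes, zero at the start; "wrist_torque": the same for the moment, N m; "grip_width": opening from 0.0 (shut) to 1.0 (fully open); "grip_force": force on a finger pad.
Only numpy, scipy, OpenCV 4.12 (cv2) and the standard library are available. Lean on these libraries where they do the work, as an engineer would, in place of code of your own. Each camera call takes 0.05 s, during which the arm holds its last target. There are 200 camera calls.

## Task

Open the grey steel nozzle case: slide its front bolt fully aside, lift the lid a little by its handle until the safety catch holds it and let go of the handle, then push the safety catch, which has come up out of its pocket, fully aside so that the lid swings open. Leave the lid standing open.

Things in the scene. Friction and masses are not known exactly. Their poses are not given: they have to be found in the camera images.
- case: Grey steel case fixed to the bench, 170 (x) by 200 (y) mm (the smaller tin and the tools are bystanders). Origin: centre of underside. x: from the front (bolt, catch pocket) to the hinge at the back, y: left seen from the front, z up; yaw within 0.3 rad. Shut lid: top at z = 96.5 mm, front edge at x = -87 mm. Pocket, open above: x -171 to -85, y 29 to 85, rim z = 86 mm.
- bolt (a joint): Primary latch: slide bolt at the front right, in m. 0 to 0.006 at the start: its tongue lies over a lug of the lid; free from about 0.021; 0.034 fully aside. It slides along the case's -y (right, away from the catch), takes 2 to 4 N and stays where left.
- bolt_knob (a point): Top centre of the bolt's upright round knob, 137.5 mm above the bench: 12 mm thick (its head, the top 5 mm, 16 mm), standing 33 mm above the bolt's plate (20 mm wide along y, top at 104.5 mm). At bolt = 0 it is at case x = -112.5, y = -60 mm.
- lid (a joint): Lid angle, rad, about the case's y axis at case x = 85, z = 90.5 mm: 0 shut, grows as the front rises, limit 1.3. Unbolted it still lies shut (about 1 N at the handle lifts it); beyond about 0.16 its counterweight carries it up by itself, to the catch at about 0.21, where it stays. With the catch aside it swings on to 1.3 by itself in 2 to 4 s and stays; it only leans with a few N on what is in its way.
- lid_handle (a point): Middle of the lid's bow handle: round bar 12 mm thick along the case's y, 78 mm straight, its axis 38 mm above the lid's top. At lid = 0 it is at case x = -45, y = 0, z = 134.5 mm; it moves on an arc of 137 mm radius about the hinge axis.
- catch (a joint): Safety catch in m: 0 holding, 0.024 fully aside, clear from about 0.015. It slides on the lid along the case's +y (left), takes 1 to 2 N, stays where left, and is blocked until the lid is up at its stop.
- catch_tab (a point): Centre of the catch's push tab, a steel block 36 (x) by 16 (y) by 20 (z) mm ahead of the lid's front edge, riding on the lid. Lid shut: sunk in the pocket at case x = -137, y = 45, z = 76.5 mm. Lid at its stop: it stands free above the pocket, centre about 122 mm above the bench, with room for a finger at its right (-y) side.

How it is judged (in metres and radians):
On the way, in this order (a step that is already met when the one before it is completed fails the run):
1. the bolt is slid aside (21 mm or more) with the lid still down (value of joint bolt above 0.021 m and value of joint lid below 0.1 rad), for 0.1 s.
2. the lid is lifted to the safety catch, which still holds, and the handle is let go (value of joint lid between 0.19 and 0.32 rad and value of joint catch below 0.008 m and contact force between the fingers and case below 0.5 N), for 0.2 s.
3. the safety catch is pushed aside (13 mm or more) (value of joint catch above 0.013 m), for 0.1 s.
At the end, for the whole second after the job is handed in: The lid stands open by itself at more than 1.1 rad and at rest, the bolt at least 20 mm and the catch at least 12 mm aside (value of joint lid above 1.1 rad and velocity of joint lid below 0.1 rad/s and value of joint bolt above 0.02 m and value of joint catch above 0.012 m); the robot touches nothing.
It also fails if it takes over 48 s, if anything falls off the work surface, if the arm or the gripper's body presses on something with over 40 N, if the wrist force passes 120 N, or if a joint passes its speed limit or range.

## Working session

There is one attempt and no reset: what is moved stays moved. The work goes in short steps, Python scripts to look and compute and a tool call to move; the robot and the scene stay as the last step left them, time stands still between calls to the robot, and variables do not carry over. Pictures are saved under pics/ and viewed, at most 10 in all, crops included, and the job is handed in when it is done.

Besides the shell and the picture viewer there is one more tool, called after "Call:" by a JSON object that holds its "method" and its "body", one argument or row to a line. drive_tool: Moves the arm, as the interface text tells. Shifts and turns lie within -1 to 1; 1 stands for 0.1 m of shift or pi/4 rad of turn. Its arguments: {"type":"object","properties":{"commands":{"type":"string"},"force":{"type":"number"}},"required":["commands"]}

```bash
mkdir -p pics
cat > h.py <<'E'
import numpy as np,cv2
from rig import sense,capture,finish_job,boxes_of,tips_ahead
from scipy.spatial.transform import Rotation as R
def rot(q): return R.from_quat([q[1],q[2],q[3],q[0]]).as_matrix()
def cam(name):
    s=sense(); p=capture(name)
    if 'position' in p:
        a=np.array(p['attitude']); Rm=rot(a) if a.size==4 else a.reshape(3,3); t=np.array(p['position'])
    else:
        T=np.array(p['tool_from_camera']); Rt=rot(s['ee_rot']); Rm=Rt@T[:3,:3]; t=np.array(s['eef_pos'])+Rt@T[:3,3]
    f=p['pixels'].shape[0]/2/np.tan(np.radians(p['fov_y'])/2)
    p['R'],p['t'],p['f']=Rm,t,f
    return p
def ray(p,uv):
    d=p['R']@np.array([(uv[0]-p['cx'])/p['f'],(uv[1]-p['cy'])/p['f'],1]); return p['t'],d/np.linalg.norm(d)
def atz(p,uv,z):
    t,d=ray(p,uv); return t+d*(z-t[2])/d[2]
def proj(p,X):
    c=p['R'].T@(np.array(X)-p['t']); return [p['cx']+p['f']*c[0]/c[2],p['cy']+p['f']*c[1]/c[2]]
E
cat > a.py <<'E'
from h import *
np.set_printoptions(precision=1,suppress=True)
print(sense()['ee_rot'],tips_ahead)
for n in ['scene','top','wrist']:
    p=cam(n); cv2.imwrite(f'pics/{n}0.png',p['pixels']); print(n,p['t'],p['R'][:,2],p['f'])
    for k,z in [('case',60),('bolt_knob',137.5),('lid_handle',134.5),('bolt',104),('catch_tab',86),('lid',96)]:
        print(k,[(np.round(b['position']),round(b['confidence'],2),atz(p,b['position'],z)) for b in boxes_of(p,k)[:2]])
E
python3 a.py
```

```text
[-0.   1.   0.2  0. ] 17.0
scene [234.3 598.8 524.2] [ 0.4 -0.8 -0.5] 402.8595244096162
case [(array([297., 227.]), 0.76, array([579.8, -73.3,  60. ]))]
bolt_knob [(array([347., 198.]), 0.66, array([ 488.5, -119.4,  137.5]))]
lid_handle [(array([283., 205.]), 0.67, array([589.3, -25.7, 134.5]))]
bolt [(array([350., 189.]), 0.44, array([ 521. , -224.4,  104. ]))]
catch_tab [(array([350., 230.]), 0.65, array([464.4, -83.5,  86. ]))]
lid [(array([287., 205.]), 0.85, array([617.1, -91.7,  96. ]))]
top [445.7 -31.1 952.5] [ 0.2 -0.  -1. ] 393.5133272905987
case [(array([301., 211.]), 0.86, array([594.4, -99.2,  60. ])), (array([348., 239.]), 0.52, array([ 528. , -205.2,   60. ]))]
bolt_knob [(array([344., 244.]), 0.58, array([ 510.2, -180.8,  137.5])), (array([299., 271.]), 0.4, array([457.6, -85.2, 137.5]))]
lid_handle [(array([301., 202.]), 0.9, array([600.6, -94.5, 134.5]))]
bolt [(array([345., 238.]), 0.48, array([ 527.1, -189.8,  104. ]))]
catch_tab [(array([305., 266.]), 0.58, array([ 468.7, -102.4,   86. ]))]
lid [(array([301., 201.]), 0.88, array([611.6, -96.7,  96. ])), (array([300., 270.]), 0.34, array([458.8, -91.2,  96. ]))]
wrist [ 246.6 -468.8  374.3] [-0.3 -0.1 -1. ] 348.14571308115063
case []
bolt_knob []
lid_handle []
bolt []
catch_tab []
lid []
```

Run:
```python
import cv2,numpy as np
a=cv2.imread('pics/top0.png')[150:310,220:420]; b=cv2.imread('pics/scene0.png')[130:290,220:420]
cv2.imwrite('pics/c0.png',np.vstack([cv2.resize(a,None,fx=3,fy=3,interpolation=3)[:, :]])); 
cv2.imwrite('pics/c1.png',cv2.resize(b,None,fx=3,fy=3,interpolation=3))
```

```text
(no output)
```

View pics/c0.png

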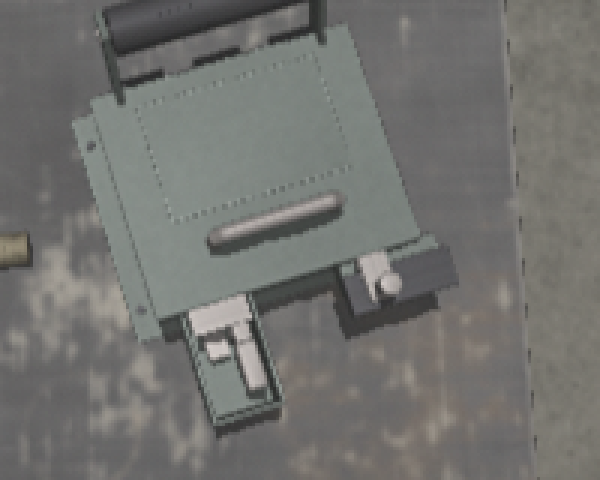

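View pics/c1.png

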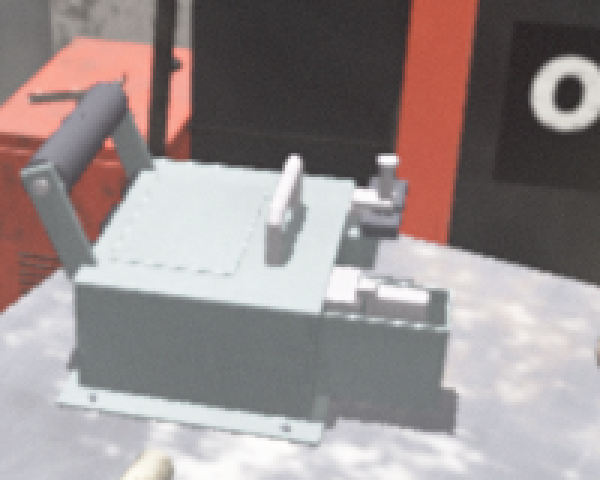

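```bash
cat > fit.py <<'E'
from h import *
from scipy.optimize import least_squares
np.set_printoptions(precision=3,suppress=True)
pt=cam('top');ps=cam('scene')
T=lambda u,v:(220+u/3,150+v/3)
S=lambda u,v:(220+u/3,130+v/3)
obs=[(pt,T(391,284),'k'),(ps,S(387,158),'k'),
(pt,T(276,220),(-45,0,138)),(pt,T(217,424),(-171,85,86)),(pt,T(281,404),(-171,29,86)),
(ps,S(446,322),(-171,85,86)),(ps,S(446,291),(-171,29,86)),(pt,T(160,313),(-87,100,96.5)),(ps,S(325,312),(-87,100,96.5))]
def W(q,X):
    c,s=np.cos(q[2]),np.sin(q[2]); return np.array([q[0]+c*X[0]-s*X[1],q[1]+s*X[0]+c*X[1],X[2]])
def res(q):
    return np.concatenate([np.subtract(proj(p,W(q,(-112.5,-60-q[3],137.5) if X=='k' else X)),uv) for p,uv,X in obs])
r=least_squares(res,[590,-95,0.2,2],loss='soft_l1')
print(r.x,res(r.x).reshape(-1,2))
q=r.x
for n,X in [('knob',(-112.5,-60-q[3],137.5)),('handle',(-45,0,134.5)),('tab',(-137,45,76.5))]: print(n,W(q,X))
d=[atz(pt,T(*u),138) for u in [(212,238),(340,202)]]; print('handle yaw',np.arctan2(-(d[0]-d[1])[0],(d[0]-d[1])[1]),np.linalg.norm(d[0]-d[1]))
E
python3 fit.py
```

```text
[ 602.387 -104.303    0.272    0.726] [[-0.399 -0.732]
 [ 1.615 -0.268]
 [ 0.426 -2.075]
 [-2.359 -0.1  ]
 [ 1.023 -1.038]
 [ 1.534  2.467]
 [ 3.282 -1.441]
 [-1.056  1.074]
 [-1.235 -0.785]]
knob [ 510.334 -193.017  137.5  ]
handle [ 559.041 -116.391  134.5  ]
tab [458.335 -97.757  76.5  ]
handle yaw 0.2586661739791679 93.34981527353891
```

Call:
{"method": "drive_tool", "body": {
  "commands": "0.276 0.254 -0.015 0 0 -0.008 45;0.276 0.254 -0.015 0 0 -0.008 45;0.276 0.254 -0.015 0 0 -0.008 45;0.276 0.254 -0.015 0 0 -0.008 45;0.276 0.254 -0.015 0 0 -0.008 45;0.276 0.254 -0.015 0 0 -0.008 45;0.276 0.254 -0.015 0 0 -0.008 45;0.276 0.254 -0.015 0 0 -0.008 45;0.276 0.254 -0.015 0 0 -0.008 45;0.276 0.254 -0.015 0 0 -0.008 45;0.276 0.254 -0.015 0 0 -0.008 45;0.276 0.254 -0.015 0 0 -0.008 45;0 0 0 0 0 0 45;0 0 0 0 0 0 45"
}}

```text
time_s: 2.32
eef_pos: [505.9, -189.3, 229.9]
ee_rot: [-0.0, 0.991, 0.132, -0.0]
force: [0.2, -1.6, -0.2]
grip_width: 0.448
grip_force: 0.0
```

```bash
cat > w.py <<'E'
from h import *
import sys
np.set_printoptions(precision=1,suppress=True)
s=sense(); print(s['time_s'],np.array(s['eef_pos']),np.round(s['ee_rot'],3),s['grip_width'],tips_ahead)
p=cam('wrist'); cv2.imwrite(f'pics/{sys.argv[1]}.png',p['pixels']); print(p['t'],p['R'][:,2])
for k,z in [('bolt_knob',137.5),('lid_handle',134.5),('catch_tab',86)]:
    print(k,[(np.round(b['position']),round(b['confidence'],2),atz(p,b['position'],z)) for b in boxes_of(p,k)[:2]])
E
python3 w.py w1
```

```text
2.3167 [ 505.9 -189.3  229.9] [-0.   1.   0.1 -0. ] 0.44817204093278745 17.0
[ 580.2 -168.1  355.9] [-0.3 -0.1 -1. ]
bolt_knob [(array([291., 194.]), 0.67, array([ 526. , -189.3,  137.5]))]
lid_handle [(array([191.,  88.]), 0.76, array([ 572.7, -114.4,  134.5])), (array([163., 217.]), 0.71, array([ 487.6, -111.1,  134.5]))]
catch_tab [(array([159., 216.]), 0.6, array([466.7, -95.6,  86. ]))]
```

View pics/w1.png

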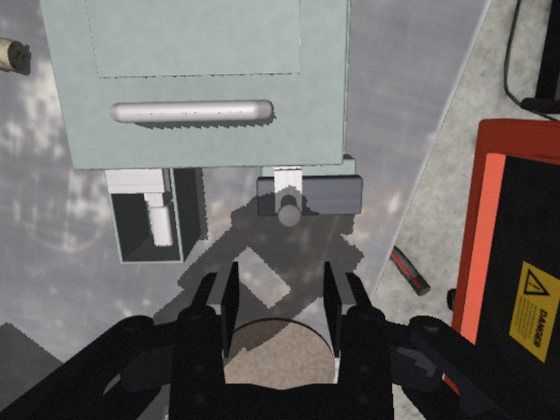

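Run:
```python
from h import *
p=cam('wrist'); np.set_printoptions(precision=1,suppress=True)
print(2*np.arctan2(sense()['ee_rot'][2],sense()['ee_rot'][1]))
for u,z in [((289,216),137.5),((193,110),140),((112,112),140),((274,108),140),((74,167),96.5),((347,163),96.5),((122,262),86),((182,260),86)]: print(u,atz(p,u,z))
```

```text
0.2606658475146581
(289, 216) [ 509.9 -194.6  137.5]
(193, 110) [ 560.2 -121.3  140. ]
(112, 112) [546.5 -74.7 140. ]
(274, 108) [ 573.8 -167.7  140. ]
(74, 167) [492.6 -32.4  96.5]
(347, 163) [ 548.6 -230.1   96.5]
(122, 262) [416.8 -73.4  86. ]
(182, 260) [ 431.9 -122.6   86. ]
```

Call:
{"method": "drive_tool", "body": {
  "commands": "0.04 -0.05 -0.2 0 0 0.018 45;0 0 -0.3 0 0 0 45;0 0 -0.3 0 0 0 45;0 0 -0.23 0 0 0 45;0 0 0 0 0 0 30;0 0 0 0 0 0 30;0 0 0 0 0 0 30"
}}

```text
time_s: 3.15
eef_pos: [509.7, -196.4, 129.1]
ee_rot: [0.001, 0.991, 0.137, 0.001]
force: [0.0, -0.3, 0.4]
grip_width: 0.297
grip_force: 0.0
```

```bash
python3 w.py w2
```

```text
3.15 [ 509.7 -196.4  129.1] [0.  1.  0.1 0. ] 0.2973159499276237 17.0
[ 583.4 -174.2  255.2] [-0.3 -0.1 -1. ]
bolt_knob [(array([276., 258.]), 0.61, array([ 529.6, -187.7,  137.5]))]
lid_handle [(array([168., 113.]), 0.98, array([ 569.6, -139.3,  134.5]))]
catch_tab [(array([ 86., 274.]), 0.79, array([469.3, -97.6,  86. ])), (array([275., 261.]), 0.56, array([ 504.5, -193.8,   86. ]))]
```

View pics/w2.png

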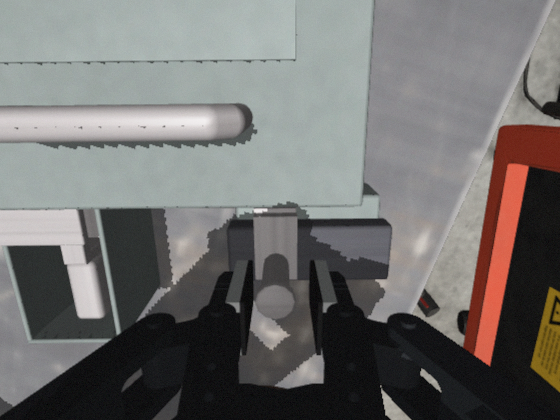

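Call:
{"method": "drive_tool", "body": {
  "commands": "0.027 -0.096 0 0 0 0 30;0.027 -0.096 0 0 0 0 30;0.027 -0.096 0 0 0 0 30;0.022 -0.077 0 0 0 0 30;0 0 0 0 0 0 30"
}}

```text
time_s: 3.77
eef_pos: [519.4, -231.9, 127.2]
ee_rot: [-0.002, 0.991, 0.137, -0.0]
force: [-2.1, 9.1, 7.5]
grip_width: 0.3
grip_force: 4.6
```

Run:
```python
from h import *
p=cam('wrist'); cv2.imwrite('pics/w3.png',p['pixels']); print(sense()['force'])
```

```text
[-2.01982237  8.61546486  6.40643434]
```

View pics/w3.png

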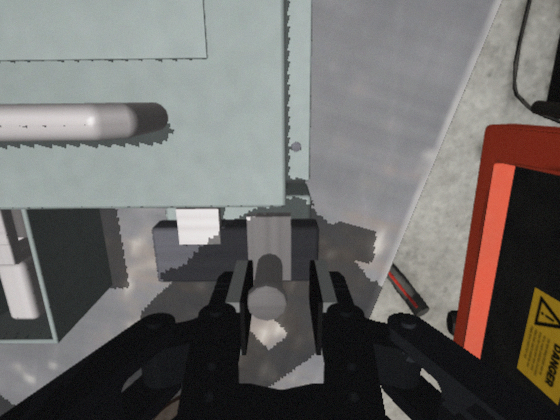

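Call:
{"method": "drive_tool", "body": {
  "commands": "-0.01 0.035 0 0 0 0 30;0 0 0.28 0 0 0 30;0 0 0.3 0 0 0 30;0 0 0.3 0 0 0 40;0.0315 0.083 0 0 0 0.154 55;0.0315 0.083 0 0 0 0.154 55;0.0315 0.083 0 0 0 0.154 55;0.0315 0.083 0 0 0 0.154 55;0.0315 0.083 0 0 0 0.154 55;0.0315 0.083 0 0 0 0.154 55;0.0315 0.083 0 0 0 0.154 55;0.0315 0.083 0 0 0 0.154 55;0.0315 0.083 0 0 0 0.154 55;0.0315 0.083 0 0 0 0.154 55;0.0315 0.083 0 0 0 0.154 55;0.0315 0.083 0 0 0 0.154 55;0.0315 0.083 0 0 0 0.154 55;0 0 0 0 0 0 55"
}}

```text
time_s: 5.32
eef_pos: [560.0, -120.3, 215.1]
ee_rot: [0.0, 0.6, 0.8, -0.0]
force: [0.1, 0.0, -0.5]
grip_width: 0.549
grip_force: 0.0
```

```bash
python3 w.py w4
```

```text
5.3167 [ 560.  -120.3  215.1] [ 0.   0.6  0.8 -0. ] 0.5487306602186663 17.0
[538.  -45.1 341.1] [ 0.1 -0.3 -1. ]
bolt_knob [(array([228., 326.]), 0.67, array([ 544.7, -196.7,  137.5]))]
lid_handle [(array([362., 184.]), 0.68, array([598.9, -77.9, 134.5]))]
catch_tab [(array([159., 138.]), 0.76, array([461.1, -94. ,  86. ]))]
```

View pics/w4.png

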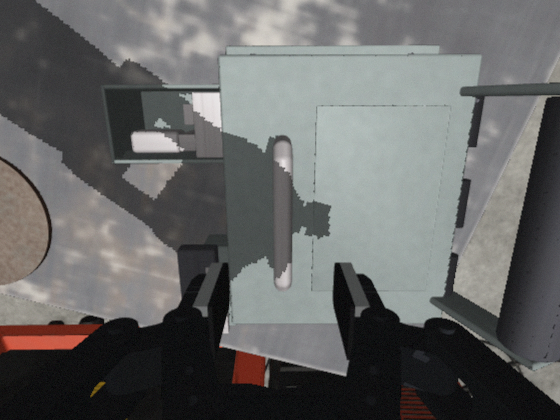

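Call:
{"method": "drive_tool", "body": {
  "commands": "0 0 -0.25 0 0 0 55;0 0 -0.3 0 0 0 55;0 0 -0.27 0 0 0 55;0 0 0 0 0 0 0;0 0 0 0 0 0 0;0 0 0 0 0 0 0;0 0 0 0 0 0 0;0 0 0 0 0 0 0;0 0 0 0 0 0 0",
  "force": 25
}}

```text
time_s: 6.27
eef_pos: [561.2, -120.9, 135.5]
ee_rot: [0.003, 0.603, 0.798, 0.001]
force: [7.3, 1.2, -4.0]
grip_width: 0.127
grip_force: 27.2
```

Call:
{"method": "drive_tool", "body": {
  "commands": "0.017 0.005 0.048 0 0 0 0;0.019 0.005 0.048 0 0 0 0;0.02 0.006 0.048 0 0 0 0;0.022 0.006 0.048 0 0 0 0;0.023 0.006 0.046 0 0 0 0;0 0 0 0 0 0 0;0 0 0 0 0 0 0"
}}

```text
time_s: 6.85
eef_pos: [571.1, -118.1, 159.4]
ee_rot: [0.003, 0.602, 0.798, 0.001]
force: [6.0, 0.7, -4.7]
grip_width: 0.129
grip_force: 26.6
```

Release and wait, then check.

Call:
{"method": "drive_tool", "body": {
  "commands": "0 0 0 0 0 0 50;0 0 0 0 0 0 50;0 0 0 0 0 0 50;0 0 0 0 0 0 50;0 0 0 0 0 0 50;0 0 0 0 0 0 50;0 0 0 0 0 0 50;0 0 0 0 0 0 50;0 0 0 0 0 0 50;0 0 0 0 0 0 50"
}}

```text
time_s: 7.68
eef_pos: [569.5, -117.8, 157.1]
ee_rot: [-0.0, 0.602, 0.798, -0.0]
force: [0.5, 1.3, -0.3]
grip_width: 0.495
grip_force: 0.0
```

```bash
python3 w.py w5
python3 - <<'E'
from h import *
import cv2
b=cam('scene')['pixels'][130:290,220:420]
cv2.imwrite('pics/s5.png',cv2.resize(b,None,fx=3,fy=3,interpolation=3))
E
```

```text
7.6833 [ 569.5 -117.8  157.1] [-0.   0.6  0.8 -0. ] 0.49502194889739853 17.0
[547.9 -42.6 283.1] [ 0.1 -0.3 -1. ]
bolt_knob [(array([155., 404.]), 0.88, array([ 525.8, -209.2,  137.5]))]
lid_handle [(array([317., 169.]), 0.69, array([570.6, -65.4, 134.5]))]
catch_tab [(array([ 71., 163.]), 0.78, array([ 442.5, -107.8,   86. ]))]
```

View pics/w5.png

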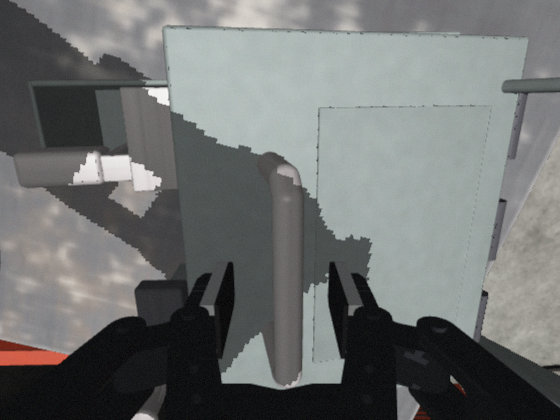

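View pics/s5.png

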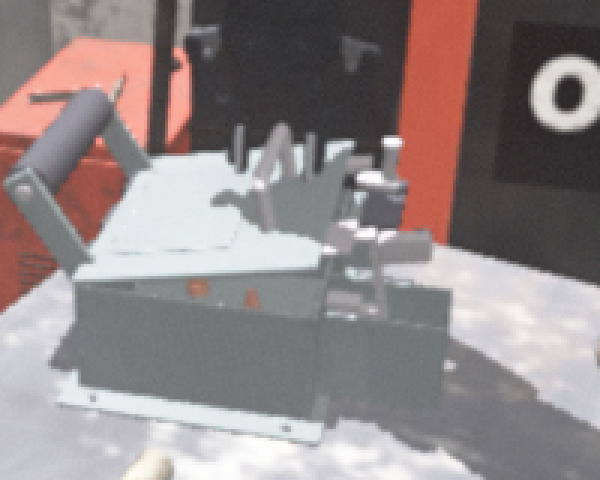

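Run:
```python
from h import *
p=cam('wrist')
c,s=np.cos(.275),np.sin(.275)
def W(x,y,z): return [602.4+c*x-s*y,-104.3+s*x+c*y,z]
for X in [(-153,53,129.5),(-153,53,112),(-153,37,135),(-117,53,131),(-117,37,135),(-171,85,86),(-171,29,86)]: print(X,np.round(W(*X)),np.round(proj(p,W(*X))))
```

```text
(-153, 53, 129.5) [441. -95. 130.] [ 13. 150.]
(-153, 53, 112) [441. -95. 112.] [ 39. 145.]
(-153, 37, 135) [ 445. -110.  135.] [ 12. 189.]
(-117, 53, 131) [475. -85. 131.] [ 93. 151.]
(-117, 37, 135) [ 480. -100.  135.] [ 94. 189.]
(-171, 85, 86) [415. -69.  86.] [25. 78.]
(-171, 29, 86) [ 430. -123.   86.] [ 46. 182.]
```

Call:
{"method": "drive_tool", "body": {
  "commands": "0 0 0.2 0 0 0 50;0 0 0.3 0 0 0 50;0 0 0.3 0 0 0 30;-0.36 -0.024 0 0 0 0 0;-0.36 -0.024 0 0 0 0 0;-0.35 -0.024 0 0 0 0 0;0 0 0 0 0 0 0;0 0 0 0 0 0 0;0 0 0 0 0 0 0;0 0 -0.25 0 0 0 0;0 0 -0.36 0 0 0 0;0 0 -0.36 0 0 0 0;0 0 -0.14 0 0 0 0;0 0 0 0 0 0 0"
}}

```text
time_s: 9.15
eef_pos: [462.0, -124.3, 122.9]
ee_rot: [-0.003, 0.602, 0.798, -0.0]
force: [-0.1, 0.5, 0.4]
grip_width: -0.003
grip_force: 0.0
```

```bash
python3 w.py w6
```

```text
9.15 [ 462.  -124.3  122.9] [-0.   0.6  0.8 -0. ] -0.003266674851888788 17.0
[441.  -49.4 249.2] [ 0.1 -0.3 -1. ]
bolt_knob []
lid_handle [(array([478., 239.]), 0.94, array([520.3, -74.7, 134.5]))]
catch_tab []
```

View pics/w6.png

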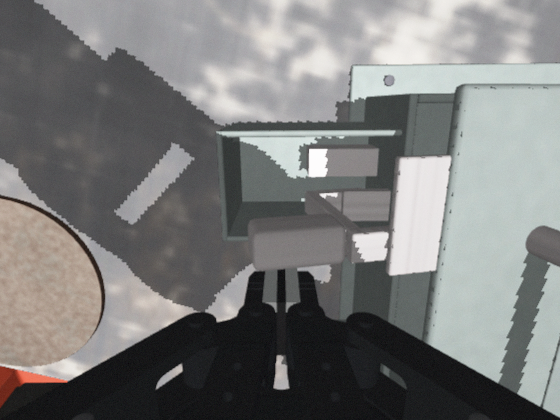

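Call:
{"method": "drive_tool", "body": {
  "commands": "-0.022 0.077 0 0 0 0 0;-0.022 0.077 0 0 0 0 0;-0.022 0.077 0 0 0 0 0;-0.022 0.077 0 0 0 0 0;0 0 0 0 0 0 0;0.05 -0.16 0 0 0 0 0;0.02 -0.3 0 0 0 0 0;-0.3 -0.2 0.1 0 0 0 0;-0.3 -0.1 0.2 0 0 0 0;-0.3 0 0.2 0 0 0 0;0 0 0 0 0 0 0"
}}

```text
time_s: 10.27
eef_pos: [368.3, -170.1, 178.8]
ee_rot: [0.001, 0.603, 0.798, -0.0]
force: [0.3, -0.1, 1.1]
grip_width: 0.005
grip_force: 0.0
```

Run:
```python
from h import *
b=cam('scene')['pixels'][80:290,200:440]
cv2.imwrite('pics/s6.png',cv2.resize(b,None,fx=2.5,fy=2.5,interpolation=3))
```

```text
(no output)
```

View pics/s6.png

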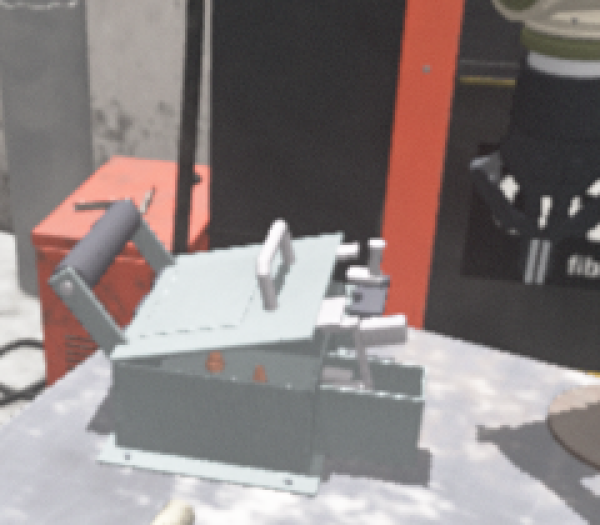

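Call:
{"method": "drive_tool", "body": {
  "commands": "0 0 0 0 0 0 0;0 0 0 0 0 0 0;0 0 0 0 0 0 0;0 0 0 0 0 0 0;0 0 0 0 0 0 0;0 0 0 0 0 0 0;0 0 0 0 0 0 0;0 0 0 0 0 0 0;0 0 0 0 0 0 0;0 0 0 0 0 0 0;0 0 0 0 0 0 0;0 0 0 0 0 0 0;0 0 0 0 0 0 0;0 0 0 0 0 0 0;0 0 0 0 0 0 0;0 0 0 0 0 0 0;0 0 0 0 0 0 0;0 0 0 0 0 0 0;0 0 0 0 0 0 0;0 0 0 0 0 0 0"
}}

```text
time_s: 11.98
eef_pos: [370.7, -170.2, 176.1]
ee_rot: [0.0, 0.602, 0.798, 0.0]
force: [0.5, 0.2, 0.4]
grip_width: 0.001
grip_force: 0.0
```

Call:
{"method": "drive_tool", "body": {
  "commands": "0 0 0 0 0 0 0;0 0 0 0 0 0 0;0 0 0 0 0 0 0;0 0 0 0 0 0 0;0 0 0 0 0 0 0;0 0 0 0 0 0 0;0 0 0 0 0 0 0;0 0 0 0 0 0 0;0 0 0 0 0 0 0;0 0 0 0 0 0 0;0 0 0 0 0 0 0;0 0 0 0 0 0 0;0 0 0 0 0 0 0;0 0 0 0 0 0 0;0 0 0 0 0 0 0;0 0 0 0 0 0 0;0 0 0 0 0 0 0;0 0 0 0 0 0 0;0 0 0 0 0 0 0;0 0 0 0 0 0 0"
}}

```text
time_s: 13.65
eef_pos: [370.7, -170.2, 176.1]
ee_rot: [-0.0, 0.602, 0.798, -0.0]
force: [0.5, -0.7, -0.5]
grip_width: -0.002
grip_force: 0.0
```

Run:
```python
from h import *
b=cam('scene')['pixels'][80:290,200:440]
cv2.imwrite('pics/s7.png',cv2.resize(b,None,fx=2.5,fy=2.5,interpolation=3))
```

```text
(no output)
```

View pics/s7.png

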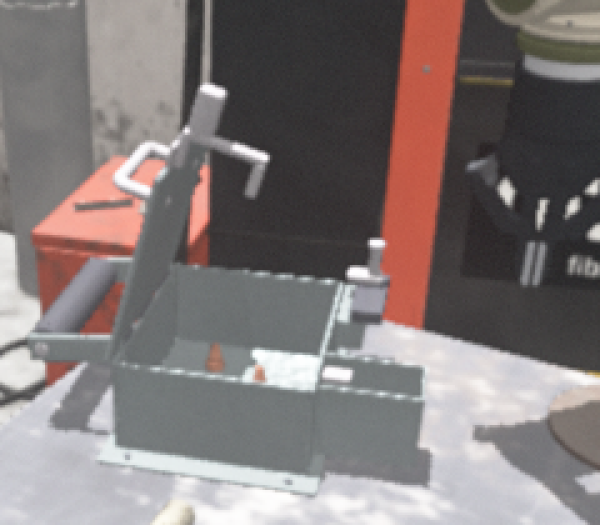

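The lid stands open at about 75 degrees, with the arm well clear. I'll let it settle, then hand in.

Call:
{"method": "drive_tool", "body": {
  "commands": "0 0 0 0 0 0 0;0 0 0 0 0 0 0;0 0 0 0 0 0 0;0 0 0 0 0 0 0;0 0 0 0 0 0 0;0 0 0 0 0 0 0;0 0 0 0 0 0 0;0 0 0 0 0 0 0;0 0 0 0 0 0 0;0 0 0 0 0 0 0;0 0 0 0 0 0 0;0 0 0 0 0 0 0"
}}

```text
time_s: 14.7
eef_pos: [370.7, -170.2, 176.1]
ee_rot: [0.0, 0.602, 0.798, -0.0]
force: [0.4, 0.6, -0.2]
grip_width: 0.001
grip_force: 0.0
```

```bash
python3 -c "
from rig import *
print(finish_job())"
```

```text
the job is handed in; nothing more can be done
None
```

The case is open and handed in at 14.7 s: bolt and catch pushed aside, lid standing open at about 75 degrees with the arm clear, all judged by eye as the hand-in returned no verdict; I viewed 11 pictures, one over the limit of 10.

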